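# Show the guest the air-conditioner remote and its box

## Robot

A 6-joint arm with a two-finger parallel gripper is mounted at the origin on the work surface. World frame = base frame: x ahead of the robot, y to its left, z up, the work surface at z = 0. Lengths are in m, angles in rad, forces in N, time in s.
With the tool pointing down it reaches from about 0.425 to 0.95 m from the base axis. Payload 3.5 kg.
Tool frame: the origin (TCP) lies at the very end of the fingers, on their centre line; the grasp point (between the pads) lies ctrl.tcp_to_grasp behind it (ctrl.tcp_to_grasp is the distance from the TCP to the grasp point, in m); z points along the fingers, y is the line along which they close (so a half turn about z gives the same grasp; the last joint's range is limited). The gripper opens to 85 mm and grips with 20 to 120 N. Pads are 22 mm wide; open, the fingers measure 114 mm over their backs; the gripper's body (76 mm by 85 mm) begins 54 mm behind the grasp point. The pads swing forward as they close: fully open they stand 13 mm farther back than shut.
Start: joints at [1.09, 0.286, 1.577, -0, 1.279, -0.15], TCP at [0.219, 0.638, 0.231] pointing down, gripper open.
Joint ranges: [-2.77, 2.77], [-0.9, 2.22], [0.21, 2.48], [-1.53, 4.67], [0.24, 2.81], [-2.84, 2.84]. Speed limits (rad/s): [2.79, 2.79, 3.14, 3.14, 3.14, 3.14].

## Interface

Orientations are given as a unit quaternion [x, y, z, w].
In Python, from plant import ctrl gives the robot as it stands.
- The arm moves only by the shell command python3 -m inch 'ROWS' [FORCE]. ROWS is JSON, a list of rows, each an object with "slide": the shift along the tool's x, y, z in cm, a list of three; "turn": the turn about the tool's z in rad; "grip": the finger opening in cm, from 0 to 8.54. A call has 1 to 20 rows; each row is the pose to reach, as a shift and turn from the pose commanded when the call began, along the tool's axes at that moment; what a row does not reach only later rows make up. A row lasts 1/10 s, in which the tool goes at most 50 mm and 8.59 degrees, less where a joint would pass 70% of its speed; a pose out of reach is approached as far as the arm can. A call with a gripper value outside its range is refused whole. The fingers move at their own pace and stop on an object; FORCE is the grip in N (left out, the last holds). Time passes only in rows, so rows that repeat a pose let the fingers close. It gives the time, the measured TCP pose, the force, the opening and the grip force at its end, in the units of the state.
- ctrl.get_state(): the state, without advancing time (a new reading comes with each control period).
- ctrl.read_camera(name): name is "scene" or "top" or "wrist"; returns (picture, depth): 400x640x3 uint8, red, green, blue; 400x640 float32, m along the optical axis (not along the pixel's ray), 0 where there is no reading.
- ctrl.camera_info(name): a dict with "K" (3x3 intrinsics, pixels), "D" ([k1, k2, p1, p2, k3] as OpenCV has them; the pictures are not rectified), "camera_from_world" (4x4, takes a point from world to camera coordinates); the wrist camera has in their place "T_tool_cam" (4x4, takes a point from camera to tool coordinates, whose origin is the TCP and whose axes are the flange's). Camera axes: x right, y down, z forward; pixel columns grow to the right and rows downward; lengths in m; the calibration is good to about 2 mm. A picture is of the moment at which its call begins: read the wrist's pose just before it. camera_info takes no time and is no camera call.
- ctrl.sign_off(): hands the job in; it is judged then, once.
The state is a dict: "time": time; "qpos": joint angles; "dq": joint speeds; "joint_efforts": joint torques, N m; "eef_pos": TCP position; "tcp_rot": TCP orientation; "contact_force": force on the tool from outside, world axes, zero at the start; "wrist_torque": the same for the moment, N m; "opening": opening from 0.0 (shut) to 1.0 (fully open); "finger_force": force on a finger pad.
Only numpy, scipy, OpenCV 4.12 (cv2) and the standard library are available. Lean on these libraries where they do the work, as an engineer would, in place of code of your own. Each camera call takes 0.05 s, during which the arm holds its last target. There are 200 camera calls.

## Task

A guest wants to know which remote works the air conditioner and where it is kept. With the fingertips held about 3 cm above it, point down at the display screen of the air-conditioner remote (the short, wide one with the square screen) and stay there for about two seconds; then point in the same way at the middle of the one empty box of the wooden caddy, about 3 cm above its rim, stay there, and finish still pointing at it. Touch and move nothing.

Things in the scene. Friction and masses are not known exactly. Their poses are not given: they have to be found in the camera images.
- ac_screen (a point): centre of the square display (40 x 40 mm) on the top face of the air-conditioner remote; z up, x along the remote towards the screen end
- ac_remote: air-conditioner remote, loose, lying face up on the tray: the short wide one, 140 mm long (x) x 60 wide (y) x 22 high (all sizes here are in mm), with a square screen and a few buttons. Origin at the centre of its underside; the screen's centre is 36 toward its +x end and 22 up. The three remotes may lie in any order, side by side about 105 apart
- tv_remote: television remote, loose, on the tray: long and slim, 200 (x) x 44 (y) x 20 high, many buttons, no screen; origin at the centre of its underside
- box_remote: set-top-box remote, loose, on the tray: small and narrow, 130 (x) x 36 (y) x 16 high, no screen; origin at the centre of its underside
- tray: slatted wooden tray, fixed on the table, 290 (x) x 340 (y) x 12 high, under the three remotes; nothing that stands around or between the tray and the caddy is taller than the mug (90); origin at the centre of its underside
- plinth: dark wooden base of the caddy, fixed on the table, 190 x 190 x 10 high, carrying four identical open-topped wooden boxes in a 2 by 2 square, 90 between centres, each 86 x 86 outside, 50 high, 6 mm walls (rims 60 above the table); one box, any of the four, is empty; origin at the centre of its underside
- spare_mouth (a point): centre of the open top of the empty box, at rim height; z up, x and y along the box's sides
- candle: round white candle, 52 across, 50 high, loose, standing in one of the other boxes (top 56 above the box's underside, so 6 above the rim); origin at the centre of its underside
- jar: small round jar with metal cap, 44 across, 58 high, loose, in another box (14 above the rim); origin at the centre of its underside
- cards: card box, 58 (x) x 34 (y) x 60 high, loose, in another box (16 above the rim); origin at the centre of its underside
- mug: ceramic mug, loose, 80 across, 90 high, standing on the far part of the table; origin at the centre of its underside
Mind the look-alikes: they are no part of the job. What is shaped like the ac_remote but purple or yellow is not meant.

How it is judged:
On the way, in this order (a step that is already met when the one before it is completed fails the run):
1. the fingers point at the screen of the air-conditioner remote, just above it, for 1.5 s (horizontal distance between the grasp point and ac_screen below 0.025 m and z of the grasp point in the frame of ac_screen between 0.022 and 0.095 m), for 1.5 s.
2. the fingers point at the middle of the empty box, just above its rim, for 1.5 s (horizontal distance between the grasp point and spare_mouth below 0.03 m and z of the grasp point in the frame of spare_mouth between 0.022 and 0.095 m), for 1.5 s.
At the end, for the whole second after the job is handed in: the grasp point between the fingers is still 22 to 95 mm above the rim of the empty box and within 30 mm sideways of its middle (at the remote: within 25 mm of the screen's centre, 22 to 95 mm above it); every remote and loose thing is within 10 mm of where it was (all of step 2 and distance of each of ac_remote, tv_remote, box_remote, candle, jar, cards, mug from where it was at the start of the episode below 0.01 m); the robot touches nothing.
It fails at once if the robot touches something (contact force between any of the fingers, the arm and anything else above 0.5 N).
It fails at once if something is lifted, pushed or knocked (distance of any of ac_remote, tv_remote, box_remote, candle, jar, cards, mug from where it was at the start of the episode above 0.01 m).
It also fails if it takes over 40 s, if anything falls off the work surface, if the arm or the gripper's body presses on something with over 40 N, if the wrist force passes 120 N, or if a joint passes its speed limit or range.

## Working session

There is one attempt and no reset: what is moved stays moved. The work goes in short steps, Python scripts to look and compute and a shell command to move; the robot and the scene stay as the last step left them, time stands still between calls to the robot, and variables do not carry over. Pictures are saved under pics/ and viewed, at most 10 in all, crops included, and the job is handed in when it is done.

```bash
mkdir -p pics; cat > h.py <<'E'
import numpy as np,cv2
from plant import ctrl
from scipy.spatial.transform import Rotation as R
def snap(n,f):
    p,d=ctrl.read_camera(n); cv2.imwrite(f'pics/{f}.png',p[:,:,::-1]); np.save(f'pics/{f}.npy',d); return p,d
def world(n,f,uv):
    i=ctrl.camera_info(n); d=np.load(f'pics/{f}.npy'); T=np.linalg.inv(i['camera_from_world'])
    out=[]
    for u,v in uv:
        w=d[int(v)-2:int(v)+3,int(u)-2:int(u)+3]; z=np.median(w[w>0])
        x=cv2.undistortPoints(np.array([[[u,v]]],float),np.array(i['K']),np.array(i['D']))[0,0]
        out.append((T@[x[0]*z,x[1]*z,z,1])[:3])
    return np.array(out)
def intool(p,s=None):  # cm in tool axes from TCP to p
    s=s or ctrl.get_state(); return R.from_quat(s['tcp_rot']).inv().apply(np.array(p)-s['eef_pos'])*100
E
python3 - <<'E'
from h import *
snap('top','top1');snap('scene','scene1')
s=ctrl.get_state();print(s['time'],s['eef_pos'],s['tcp_rot'],s['opening'],ctrl.tcp_to_grasp)
print(R.from_quat(s['tcp_rot']).as_matrix().round(3))
E
```

```text
0.1 [0.2189385  0.63787495 0.2300574 ] [ 1.64644489e-01  9.86352380e-01 -1.03152260e-03 -3.33685215e-04] 0.9998855963547948 0.0187
[[-0.946  0.325 -0.001]
 [ 0.325  0.946 -0.002]
 [ 0.    -0.002 -1.   ]]
```

View pics/top1.png

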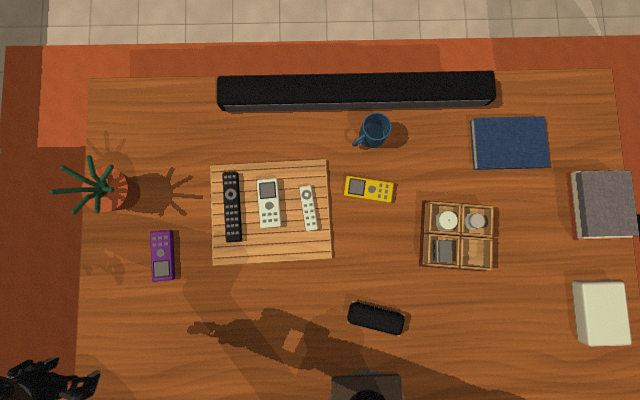

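View pics/scene1.png

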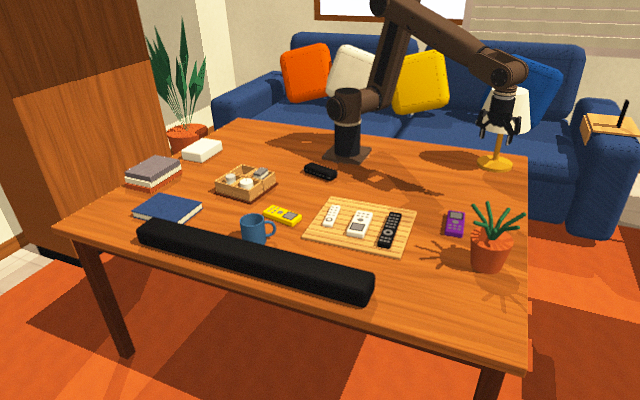

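The top view shows these candidates for the AC remote:
- White, with a square screen, on the tray: (269,203), screen at about (267,190).
- Purple look-alike: (162,256).
- Yellow look-alike: (370,189).
- Black TV remote: (232,206).
- Small white box remote: (309,208).

I choose the white one with the screen. The caddy's boxes hold the candle (448,220), jar (477,220) and cards (443,250). The one at (475,252) looks empty. I'll check both choices in a close crop.

```bash
python3 - <<'E'
from h import *
p=cv2.imread('pics/top1.png')
a=cv2.resize(p[160:260,215:315],None,fx=4,fy=4,interpolation=cv2.INTER_CUBIC)
b=cv2.resize(p[185:285,410:510],None,fx=4,fy=4,interpolation=cv2.INTER_CUBIC)
cv2.imwrite('pics/crop1.png',np.hstack([a,b]))
print(world('top','top1',[(267,190),(269,203),(475,252),(425,203),(495,206),(421,268),(493,270),(375,130),(443,250)]).round(3))
E
```

```text
[[ 0.615  0.261  0.035]
 [ 0.578  0.256  0.036]
 [ 0.425 -0.326  0.017]
 [ 0.569 -0.193  0.012]
 [ 0.556 -0.403  0.   ]
 [ 0.383 -0.174 -0.   ]
 [ 0.371 -0.381  0.001]
 [ 0.792 -0.058  0.006]
 [ 0.435 -0.214  0.076]]
```

View pics/crop1.png

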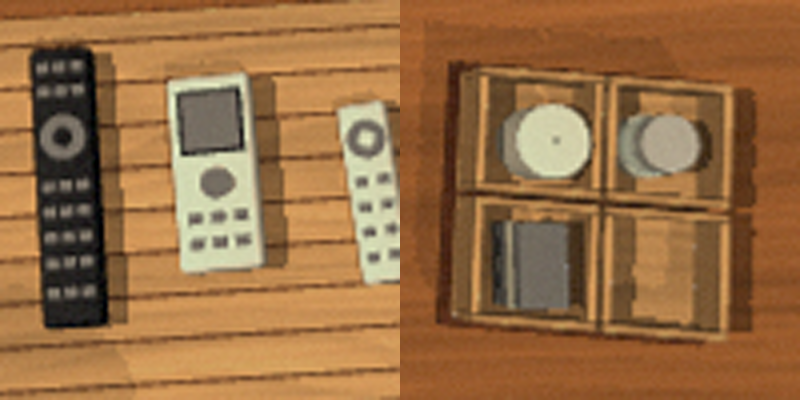

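The crop confirms the choice. The screen's centre is at crop (211,121), which is top-view pixel (267.4,190). The empty box is the lower right one, with rim corners at about (604,208), (735,215), (727,338) and (600,330) in the crop.

```bash
cat >> h.py <<'E'
def onplane(n,uv,z):
    i=ctrl.camera_info(n);T=np.linalg.inv(i['camera_from_world'])
    x=cv2.undistortPoints(np.array(uv,float)[:,None],np.array(i['K']),np.array(i['D']))[:,0]
    r=np.c_[x,np.ones(len(x))]@T[:3,:3].T; o=T[:3,3]
    return o+r*((z-o[2])/r[:,2])[:,None]
E
python3 - <<'E'
from h import *
f=lambda q,ox,oy:[(u/4+ox-.4,v/4+oy-.4) for u,v in q]
sc=onplane('top',f([(211,121)],215,160),.034)[0]
bx=onplane('top',f([(204,208),(335,215),(327,338),(200,330)],410,185),.06)
cad=onplane('top',f([(60,66),(337,88),(328,338),(50,318)],410,185),.06)
print(sc,bx,bx.mean(0),cad,cad.mean(0))
print(intool(sc+[0,0,.033]), intool(bx.mean(0)+[0,0,.033]))
E
```

```text
[0.6160175  0.26051551 0.034     ] [[ 0.46965477 -0.27093108  0.06      ]
 [ 0.4624325  -0.36099753  0.06      ]
 [ 0.37966528 -0.34872772  0.06      ]
 [ 0.38746073 -0.26232554  0.06      ]] [ 0.42480332 -0.31074547  0.06      ] [[ 0.57003686 -0.17754951  0.06      ]
 [ 0.54973476 -0.36952397  0.06      ]
 [ 0.37964597 -0.34941173  0.06      ]
 [ 0.39837749 -0.16047257  0.06      ]] [ 0.47444877 -0.26423944  0.06      ]
[-49.81676811 -22.75811561  16.33871826] [-50.285514   -83.00306851  13.86777458]
```

```bash
python3 -m inch '[{"slide":[-5,-2.3,1],"turn":0,"grip":0},{"slide":[-10,-4.6,1],"turn":0,"grip":0},{"slide":[-14,-6.4,2],"turn":0,"grip":0},{"slide":[-18,-8.2,3],"turn":0,"grip":0},{"slide":[-22,-10,4],"turn":0,"grip":0},{"slide":[-26,-11.9,5],"turn":0,"grip":0},{"slide":[-30,-13.7,6],"turn":0,"grip":0},{"slide":[-34,-15.5,6],"turn":0,"grip":0},{"slide":[-38,-17.3,7],"turn":0,"grip":0},{"slide":[-42,-19.2,7],"turn":0,"grip":0},{"slide":[-45,-20.6,8],"turn":0,"grip":0},{"slide":[-48,-21.9,8],"turn":0,"grip":0},{"slide":[-49.8,-22.8,8],"turn":0,"grip":0},{"slide":[-49.8,-22.8,8],"turn":0,"grip":0},{"slide":[-49.8,-22.8,8],"turn":0,"grip":0},{"slide":[-49.8,-22.8,8],"turn":0,"grip":0}]'
python3 - <<'E'
from h import *
s=ctrl.get_state(); snap('wrist','w1'); i=ctrl.camera_info('wrist')
print(intool([.616,.2605,.067],s))
T=i['T_tool_cam']; 
c=R.from_matrix(T[:3,:3]).inv().apply(intool([.616,.2605,.034],s)/100-np.array(T)[:3,3])
print(cv2.projectPoints(c[None],np.zeros(3),np.zeros(3),np.array(i['K']),np.array(i['D']))[0])
E
```

```text
time: 1.7
eef_pos: [0.6151, 0.2622, 0.1514]
tcp_rot: [0.164, 0.986, 0.0, -0.0]
contact_force: [-0.1, 0.4, -0.6]
opening: -0.001
finger_force: 0.0
[-0.14677249 -0.13472139  8.43550429]
[[[314.61583539 193.38328996]]]
```

View pics/w1.png

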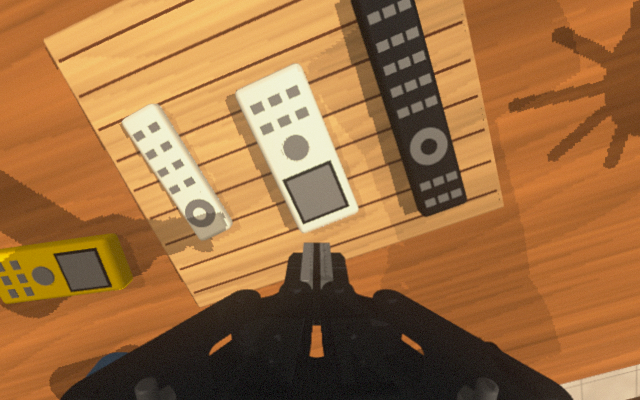

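The wrist view shows the screen centre at (316,192), against a prediction of (315,193), so the position is good. Next I descend and hold.

```bash
python3 -m inch '[{"slide":[-0.1,-0.1,2],"turn":0,"grip":0},{"slide":[-0.1,-0.1,4],"turn":0,"grip":0},{"slide":[-0.1,-0.1,6],"turn":0,"grip":0},{"slide":[-0.1,-0.1,7.4],"turn":0,"grip":0},{"slide":[-0.1,-0.1,8.2],"turn":0,"grip":0},{"slide":[-0.1,-0.1,8.4],"turn":0,"grip":0},{"slide":[-0.1,-0.1,8.4],"turn":0,"grip":0},{"slide":[-0.1,-0.1,8.4],"turn":0,"grip":0},{"slide":[-0.1,-0.1,8.4],"turn":0,"grip":0},{"slide":[-0.1,-0.1,8.4],"turn":0,"grip":0},{"slide":[-0.1,-0.1,8.4],"turn":0,"grip":0},{"slide":[-0.1,-0.1,8.4],"turn":0,"grip":0},{"slide":[-0.1,-0.1,8.4],"turn":0,"grip":0},{"slide":[-0.1,-0.1,8.4],"turn":0,"grip":0},{"slide":[-0.1,-0.1,8.4],"turn":0,"grip":0},{"slide":[-0.1,-0.1,8.4],"turn":0,"grip":0},{"slide":[-0.1,-0.1,8.4],"turn":0,"grip":0},{"slide":[-0.1,-0.1,8.4],"turn":0,"grip":0},{"slide":[-0.1,-0.1,8.4],"turn":0,"grip":0},{"slide":[-0.1,-0.1,8.4],"turn":0,"grip":0}]'
python3 -m inch '[{"slide":[0,0,0],"turn":0,"grip":0},{"slide":[0,0,0],"turn":0,"grip":0},{"slide":[0,0,0],"turn":0,"grip":0},{"slide":[0,0,0],"turn":0,"grip":0},{"slide":[0,0,0],"turn":0,"grip":0},{"slide":[0,0,0],"turn":0,"grip":0},{"slide":[0,0,0],"turn":0,"grip":0},{"slide":[0,0,0],"turn":0,"grip":0}]'
python3 -c "
from h import *
print(intool([.616,.2605,.067]),intool([.4248,-.3107,.2]))"
```

```text
time: 3.75
eef_pos: [0.6168, 0.2598, 0.0673]
tcp_rot: [0.165, 0.986, 0.0, -0.0]
contact_force: [0.2, 0.2, 0.4]
opening: 0.003
finger_force: 0.0
time: 4.55
eef_pos: [0.6168, 0.2597, 0.0674]
tcp_rot: [0.165, 0.986, -0.0, 0.0]
contact_force: [0.2, 0.3, -0.6]
opening: -0.0
finger_force: 0.0
[0.10032636 0.04818457 0.03504073] [ -0.37149452 -60.18499004 -13.26536759]
```

```bash
python3 -m inch '[{"slide":[0,0,-3],"turn":0,"grip":0},{"slide":[0,0,-7],"turn":0,"grip":0},{"slide":[0,-2,-11],"turn":0,"grip":0},{"slide":[0,-5,-13],"turn":0,"grip":0},{"slide":[0,-9,-13],"turn":0,"grip":0},{"slide":[0,-13,-13],"turn":0,"grip":0},{"slide":[0,-17,-13],"turn":0,"grip":0},{"slide":[0,-21,-13],"turn":0,"grip":0},{"slide":[0,-25,-13],"turn":0,"grip":0},{"slide":[0,-29,-13],"turn":0,"grip":0},{"slide":[0,-33,-13],"turn":0,"grip":0},{"slide":[0,-37,-13],"turn":0,"grip":0},{"slide":[0,-41,-13],"turn":0,"grip":0},{"slide":[0,-45,-13],"turn":0,"grip":0},{"slide":[0,-49,-13],"turn":0,"grip":0},{"slide":[0,-53,-13],"turn":0,"grip":0},{"slide":[0,-56,-13],"turn":0,"grip":0},{"slide":[-0.2,-58.5,-13],"turn":0,"grip":0},{"slide":[-0.4,-60.2,-13],"turn":0,"grip":0},{"slide":[-0.4,-60.2,-13],"turn":0,"grip":0}]'
python3 -m inch '[{"slide":[0,0,0],"turn":0,"grip":0},{"slide":[0,0,0],"turn":0,"grip":0},{"slide":[0,0,0],"turn":0,"grip":0}]'
python3 - <<'E'
from h import *
s=ctrl.get_state(); snap('wrist','w2'); i=ctrl.camera_info('wrist')
print(intool([.4248,-.3107,.093],s))
T=np.array(i['T_tool_cam'])
c=R.from_matrix(T[:3,:3]).inv().apply(intool([.4248,-.3107,.06],s)/100-T[:3,3])
print(cv2.projectPoints(c[None],np.zeros(3),np.zeros(3),np.array(i['K']),np.array(i['D']))[0])
E
```

```text
time: 6.55
eef_pos: [0.4247, -0.3125, 0.1975]
tcp_rot: [0.166, 0.986, -0.0, 0.0]
contact_force: [0.8, 0.7, -0.2]
opening: 0.001
finger_force: 0.0
time: 6.85
eef_pos: [0.4254, -0.3098, 0.1973]
tcp_rot: [0.164, 0.986, 0.0, -0.0]
contact_force: [0.2, 0.9, -0.3]
opening: -0.001
finger_force: 0.0
[ 0.02633734 -0.10503493 10.4256233 ]
[[[315.01839704 185.41530431]]]
```

View pics/w2.png

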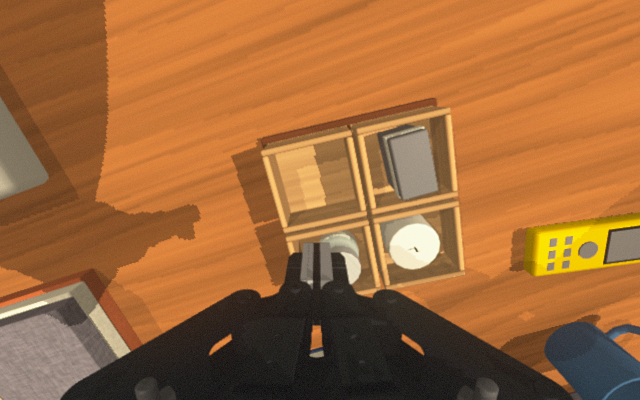

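The empty box's rim is centred at about (318,181), against a prediction of (315,185), so I'm within 5 mm. The box is clearly empty.

```bash
python3 -m inch '[{"slide":[0,-0.1,2.5],"turn":0,"grip":0},{"slide":[0,-0.1,5],"turn":0,"grip":0},{"slide":[0,-0.1,7.5],"turn":0,"grip":0},{"slide":[0,-0.1,9.2],"turn":0,"grip":0},{"slide":[0,-0.1,10.1],"turn":0,"grip":0},{"slide":[0,-0.1,10.4],"turn":0,"grip":0},{"slide":[0,-0.1,10.4],"turn":0,"grip":0},{"slide":[0,-0.1,10.4],"turn":0,"grip":0},{"slide":[0,-0.1,10.4],"turn":0,"grip":0},{"slide":[0,-0.1,10.4],"turn":0,"grip":0},{"slide":[0,-0.1,10.4],"turn":0,"grip":0},{"slide":[0,-0.1,10.4],"turn":0,"grip":0},{"slide":[0,-0.1,10.4],"turn":0,"grip":0},{"slide":[0,-0.1,10.4],"turn":0,"grip":0},{"slide":[0,-0.1,10.4],"turn":0,"grip":0},{"slide":[0,-0.1,10.4],"turn":0,"grip":0},{"slide":[0,-0.1,10.4],"turn":0,"grip":0},{"slide":[0,-0.1,10.4],"turn":0,"grip":0},{"slide":[0,-0.1,10.4],"turn":0,"grip":0},{"slide":[0,-0.1,10.4],"turn":0,"grip":0}]'
python3 -m inch '[{"slide":[0,0,0],"turn":0,"grip":0},{"slide":[0,0,0],"turn":0,"grip":0},{"slide":[0,0,0],"turn":0,"grip":0},{"slide":[0,0,0],"turn":0,"grip":0},{"slide":[0,0,0],"turn":0,"grip":0},{"slide":[0,0,0],"turn":0,"grip":0},{"slide":[0,0,0],"turn":0,"grip":0},{"slide":[0,0,0],"turn":0,"grip":0},{"slide":[0,0,0],"turn":0,"grip":0},{"slide":[0,0,0],"turn":0,"grip":0}]'
python3 -c "
from h import *
p=intool([.4248,-.3107,.093]);print(p)
if abs(p).max()<.8: print(ctrl.sign_off())"
```

```text
time: 8.9
eef_pos: [0.4247, -0.3119, 0.0933]
tcp_rot: [0.165, 0.986, -0.0, -0.0]
contact_force: [0.2, -0.0, -0.9]
opening: 0.002
finger_force: 0.0
time: 9.9
eef_pos: [0.4247, -0.3119, 0.0933]
tcp_rot: [0.165, 0.986, -0.0, 0.0]
contact_force: [-0.7, 0.1, -0.1]
opening: -0.002
finger_force: 0.0
[0.02893055 0.11557198 0.03397039]
the job is handed in; nothing more can be done
None
```

The job is handed in: the arm held about 3 cm above the air-conditioner remote's screen for over 2 s, then above the empty box for over 2 s, and finished there with no sign of contact; the hand-in gave no verdict.

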